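# Slide the scale's battery pack home under the charger hood

### The arm

A 6-joint arm with a two-finger parallel gripper is mounted at the origin on the work surface. World frame = base frame: x ahead of the robot, y to its left, z up, the work surface at z = 0. Lengths are in m, angles in rad, forces in N, time in s.
With the tool pointing down it reaches from about 0.35 to 0.975 m from the base axis. Payload 17.4 kg.
Tool frame: the origin (TCP) lies midway between the tips of the shut fingers; the grasp point (between the pads) lies behind it (arm.grip_depth is the y of the grasp point in the tool frame, in m); y points along the fingers, x is the direction in which the jaws open and shut, and the axes are right-handed (so a half turn about y gives the same grasp; the last joint's range is limited). The gripper opens to 85 mm and grips with 20 to 120 N. Pads are 22 mm wide; open, the fingers measure 114 mm over their backs; the gripper's body (76 mm by 85 mm) begins 54 mm behind the grasp point. The pads swing forward as they close: fully open they stand 13 mm farther back than shut.
Start: joints at [1.083, 0.116, 1.442, -0, 1.584, -0.038], TCP at [0.293, 0.608, 0.231] pointing down, gripper open.
Joint ranges: [-2.83, 2.83], [-0.83, 2.19], [0.07, 2.5], [-1.14, 4.28], [0.01, 3], [-2.97, 2.97]. Speed limits (rad/s): [1.89, 1.89, 2.22, 3.14, 3.14, 3.14].

### API

Orientations are given as a rotation vector (axis times angle).
In Python, from station import arm, imaging, ticket, recognise, trace gives the robot as it stands. The module is installed in compiled form; this text tells all that it offers.
- The arm moves only by the tool servo_tool, never from a script. Its argument "motion" is a list of rows, each an object of numbers: "wx", "wy", "wz": the turn, a rotation vector about the tool's x, y, z in rad; "dx", "dy", "dz": the shift along the tool's x, y, z in m; "gripper": the closure, from 0 (fully open) to 1 (shut). A call has 1 to 20 rows; each row is the pose to reach, as a shift and turn from the pose commanded when the call began, along the tool's axes at that moment; what a row does not reach only later rows make up. A row lasts 1/10 s, in which the tool goes at most 50 mm and 8.59 degrees, less where a joint would pass 70% of its speed; a pose out of reach is approached as far as the arm can. A call with a gripper value outside its range is refused whole. The fingers move at their own pace and stop on an object; "grip_force" is the grip in N (left out, the last holds). Time passes only in rows, so rows that repeat a pose let the fingers close. It gives the time, the measured TCP pose, the force and the opening at its end, in the units of the state.
- arm.get_state(): the state, without advancing time (a new reading comes with each control period).
- imaging.camera(name): name is "scene" or "top" or "wrist"; returns the picture (400x640x3 uint8, red, green, blue); there is no depth.
- imaging.camera_info(name): a dict with "intrinsics" (3x3 intrinsics, pixels), "position" and "attitude" of the camera in the world. Camera axes: x right, y up, looking along -z (the intrinsics and any distortion apply to the point x, -y, -z); pixel columns grow to the right and rows downward; lengths in m; the calibration is good to about 2 mm. A picture is of the moment at which its call begins: read the wrist's pose just before it. camera_info takes no time and is no camera call; for the wrist camera it gives the pose at the moment of the call.
- ticket.sign_off(): hands the job in, once; it reports no verdict.
Trained networks look in the newest picture that a camera, given by its name, has taken for a name from the list of things; names that differ only in an ending like _2 or _b are one class to them, and where a whole thing is asked for, a point or a joint stands for the part that bears it (a point fixed in the world has none). Each returns a list of dicts, best first, with "score" (0 to 1); they miss things now and then, are a little off and sometimes report something else, mostly with a low value. They report only what shows in the picture. A call takes as long as a camera call. They do not tell look-alikes from the thing itself.
- recognise(query, camera): "at" ([x, y, z] in m, in world coordinates, good to about 4 mm: the middle of the surface that is visible of it).
- trace(query, camera): "region" (400x640 bool, what is visible of it).
The state is a dict: "time_s": time; "q": joint angles; "joint_vel": joint speeds; "joint_efforts": joint torques, N m; "ee_pos": TCP position; "orientation": TCP orientation; "wrist_force": force on the tool from outside, world axes, zero at the start; "moment": the same for the moment, N m; "width": opening from 0.0 (shut) to 1.0 (fully open).
Only numpy, scipy, OpenCV 4.12 (cv2) and the standard library are available. Lean on these libraries where they do the work, as an engineer would, in place of code of your own. Each camera call takes 0.05 s, during which the arm holds its last target. There are 200 camera calls.

### The job

Put the scale's spare battery pack, the one with a flat tongue at one end, into the charging cradle on the counter: set it flat on the cradle's bed with the tongue towards the hood, slide it under the hood until it is fully home against the hidden stop and the catch inside has snapped in, then let go of it. The stop sits at a different depth from cradle to cradle, so feel for it and push gently, never ramming the hood, and leave the thicker pack, the brass weights and the calculator where they are.

Things in the scene. Friction and masses are not known exactly. Their poses are not given: they have to be found in the camera images.
- pack: Battery pack to load, beige plastic, 0.4-0.65 kg. Body 90 x 56 mm (pack x -40 to 50), 28 mm high; origin on its underside below the fin's middle, x along its length towards the tongue, z up. Starts flat on the counter to the robot's right, in the near or far place, tongue roughly towards +y. A tongue at its front and a grip fin on top: see nose and fin.
- fin (a point): Point to grip on the pack: middle of its fin, 50 mm above the underside. The fin is 60 mm long (along the pack's x), 16 mm wide (pinch it across), 32 mm high (from 28 to 60 mm above the underside).
- nose (a point): Foremost end of the pack's tongue, middle, at the underside, 100 mm ahead of the pack's origin. The tongue is 44 mm wide, 12 mm high, 50 mm long (pack x 50 to 100), level with the underside; its last 12 mm slope down to 6 mm high. Across its top a groove for the catch, pack x 68 to 78, 6 mm deep.
- cradle: Fixed grey charging cradle: flat base 230 x 100 mm, 12 mm thick, whose bare, slick top is the bed. Origin at the centre of its underside; x along it towards the hood, the way the pack slides in (roughly world +y); z up.
- hood: Fixed hood on the cradle's last 70 mm, 76 mm wide, 34 mm above the bed. Origin on the bed, middle of its open mouth (45 mm ahead of the cradle's origin); x points in, z up. Roof underside 14.5 mm above the bed. Mouth 60 mm wide, narrowing over 14 mm to a 48 mm pocket. The pack's body stays outside. A hidden rigid stop meets the nose 29 to 47 mm in; push it with under 18 N.
- catch (a joint): Sprung catch, a 6 mm pawl hidden in the hood's roof 26 mm before the stop, moving in depth with it: metres lifted. 0 = down, 0.004 = riding on the tongue; below 0.0015 again, in the groove, when home, 1.5 mm before the stop is met. It and the slick bed resist the slide with 3 to 6 N; a firm stop at 8 to 12 N is home.
- thick_pack: Bystander, another battery pack, 120 x 60 mm and 42 mm high with the same kind of fin (top at 74 mm) but no tongue; origin at the centre of its underside. It and the pack to be loaded swap near and far places. Leave it.
- weight_big: Bystander, 500 g brass weight, 42 mm across, 62 mm high, origin at the centre of its underside.
- weight_small: Bystander, 200 g brass weight, 32 mm across, 46 mm high, origin at the centre of its underside.
- calculator: Bystander, black calculator 80 x 140 x 16 mm, origin at the centre of its underside.
Things that resemble listed ones, but are neither listed nor needed, are in the scene too. Several things have the shape of the cradle; the one meant has the colours described above.

How it is judged:
By the outcome, as a careful person would: the job done as asked, in the order asked, and still so for the second after the job is handed in, with the robot touching nothing.
It also fails if it takes over 48 s, if anything falls off the work surface, if the arm or the gripper's body presses on something with over 40 N, if the wrist force passes 120 N, or if a joint passes its speed limit or range.

## Working session

There is one attempt and no reset: what is moved stays moved. The work goes in short steps, Python scripts to look and compute and a tool call to move; the robot and the scene stay as the last step left them, time stands still between calls to the robot, and variables do not carry over. Pictures are saved under pics/ and viewed, about 8 in all and at most 12, crops included, and the job is handed in when it is done.

Besides the shell and the picture viewer there is one more tool, called as name([rows], argument=value, ...), one row to a line, values as JSON. servo_tool: Moves the arm, as the interface text tells. Its arguments: {"type":"object","properties":{"motion":{"type":"array"},"grip_force":{"type":"number"}},"required":["motion"]}

```bash
mkdir -p pics; cat > h.py <<'E'
import numpy as np, cv2
from scipy.spatial.transform import Rotation as R
from station import arm, imaging, ticket, recognise, trace
def save(n,im): cv2.imwrite('pics/'+n, im[:,:,::-1])
def Rm(a):
    a=np.array(a,float)
    if a.shape==(3,3): return a
    return R.from_rotvec(a).as_matrix() if a.size==3 else R.from_quat(a).as_matrix()
def unproj(ci,px,z):
    K=np.array(ci['intrinsics']); d=np.linalg.inv(K)@[px[0],px[1],1]; d=Rm(ci['attitude'])@[d[0],-d[1],-d[2]]
    p=np.array(ci['position']); return p+d*(z-p[2])/d[2]
def proj(ci,X):
    c=Rm(ci['attitude']).T@(np.array(X)-ci['position']); p=np.array(ci['intrinsics'])@[c[0],-c[1],-c[2]]; return p[:2]/p[2]
E
python3 - <<'E'
from h import *
s=arm.get_state(); print(s, arm.grip_depth)
for n in ('scene','top'):
    im=imaging.camera(n); save(n+'0.png',im); ci=imaging.camera_info(n); print(n,ci)
    for q in ('pack','fin','nose','cradle','hood','thick_pack','weight_big','weight_small','calculator'):
        for r in recognise(q,n): print(n,q,round(r['score'],2),np.round(r['at'],3),np.round(proj(ci,r['at'])))
E
```

```text
{'time_s': 0.0, 'q': array([ 1.08316757e+00,  1.16493943e-01,  1.44227723e+00,  3.79227480e-05,
        1.58395929e+00, -3.78289211e-02]), 'joint_vel': array([-0.001082  ,  0.00131477, -0.00012398, -0.00029476,  0.00036313,
       -0.00069161]), 'joint_efforts': array([ 3.28005481e-03, -7.31980705e+01, -6.32504940e+01,  1.32081796e-04,
        6.32346535e-03,  1.85279163e-05]), 'ee_pos': array([0.29341044, 0.60769202, 0.23054936]), 'orientation': array([-1.38958858, -0.87106773,  0.87271576]), 'wrist_force': array([ 0.14422125, -0.42146459,  0.14617454]), 'moment': array([ 0.01303292,  0.04876233, -0.00432131]), 'width': 0.9986342637244319} -0.0187
scene {'intrinsics': array([[405.37020787,   0.        , 316.22119699],
       [  0.        , 405.37020787, 203.08714158],
       [  0.        ,   0.        ,   1.        ]]), 'position': array([1.00498482, 0.50782271, 0.70815688]), 'attitude': array([0.36634136, 0.93033567, 2.21425632])}
scene pack 0.88 [ 0.477 -0.202  0.021] [276. 157.]
scene pack 0.53 [0.749 0.14  0.029] [282. 292.]
scene pack 0.24 [0.418 0.031 0.033] [354. 184.]
scene 
[... 957 characters left out ...]
p fin 0.9 [ 0.458 -0.201  0.029] [412. 235.]
top fin 0.59 [ 0.62  -0.21   0.044] [416. 166.]
top nose 0.84 [ 0.458 -0.204  0.026] [413. 235.]
top cradle 0.89 [0.3   0.292 0.013] [198. 300.]
top cradle 0.65 [ 0.264 -0.223  0.014] [422. 321.]
top cradle 0.58 [0.587 0.236 0.011] [229. 179.]
top hood 0.94 [ 0.286 -0.142  0.046] [389. 312.]
top hood 0.61 [0.591 0.309 0.045] [195. 174.]
top hood 0.61 [0.298 0.362 0.043] [162. 302.]
top thick_pack 0.77 [ 0.619 -0.209  0.045] [415. 166.]
top weight_big 0.69 [0.405 0.021 0.04 ] [316. 257.]
top weight_small 0.48 [0.735 0.124 0.032] [277. 119.]
top calculator 0.88 [ 0.773 -0.009  0.018] [331. 107.]
top calculator 0.27 [ 0.46  -0.201  0.03 ] [412. 234.]
```

View pics/scene0.png

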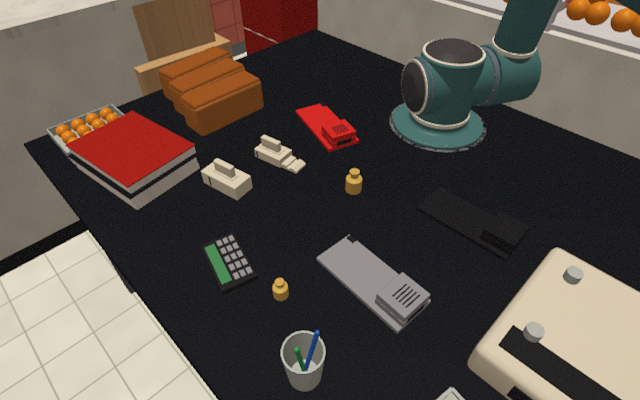

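View pics/top0.png

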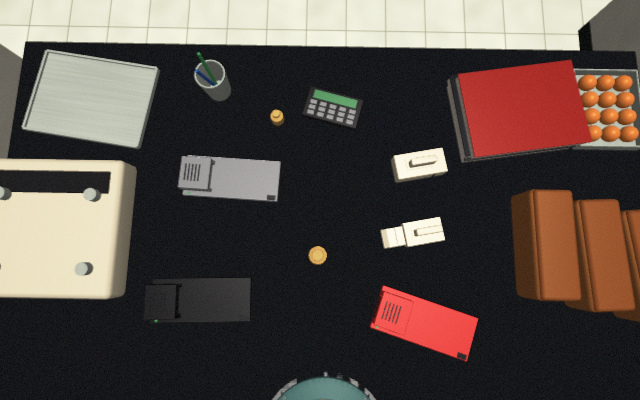

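```bash
python3 - <<'E'
from h import *
out=[]
for n in ('scene','top'):
    im=imaging.camera(n); ci=imaging.camera_info(n)
    print(n,'base', proj(ci,[0,0,0]),[np.round(proj(ci,[.11*np.cos(a),.11*np.sin(a),.0])) for a in (0,1.57,-1.57)])
    for q,z,w in (('cradle',.012,(0.6,.256)),('pack',.0,(.47,-.2))):
        for r in trace(q,n):
            m=r['region'].astype(np.uint8); c,=[max(cv2.findContours(m,0,2)[0],key=cv2.contourArea)]
            ap=cv2.approxPolyDP(cv2.convexHull(c),2.5,True)[:,0]
            print(n,q,round(r['score'],2),m.sum(),[tuple(p)+tuple(np.round(unproj(ci,p,z)[:2],3)) for p in ap.tolist()])
    out.append(cv2.resize(im[130:200,225:310] if n=='scene' else im[205:265,370:455],(400,330),interpolation=cv2.INTER_CUBIC))
save('crop1.png',np.hstack(out))
E
```

```text
scene base [436.87697151 123.46281328] [array([416., 138.]), array([469., 138.]), array([408., 110.])]
scene cradle 0.96 5070 [(317, 258, np.float64(0.634), np.float64(0.119)), (350, 235, np.float64(0.535), np.float64(0.125)), (430, 295, np.float64(0.538), np.float64(0.342)), (430, 303, np.float64(0.553), np.float64(0.353)), (396, 333, np.float64(0.651), np.float64(0.345))]
scene cradle 0.81 3733 [(416, 208, np.float64(0.359), np.float64(0.179)), (441, 188, np.float64(0.255), np.float64(0.181)), (505, 213, np.float64(0.223), np.float64(0.337)), (528, 225, np.float64(0.221), np.float64(0.392)), (529, 229, np.float64(0.231), np.float64(0.4)), (508, 258, np.float64(0.343), np.float64(0.406)), (503, 260, np.float64(0.355), np.float64(0.401))]
scene cradle 0.63 1674 [(296, 111, np.float64(0.273), np.float64(-0.346)), (323, 104, np.float64(0.183), np.float64(-0.315)), (355, 130, np.float64(0.219), np.float64(-0.144)), (357, 142, np.float64(0.26), np.float64(-0.099)), (327, 151, np.float64(0.351), np.float64(-0.13))]
scene pack 0.66 1016 [(255, 149, np.float64(0.48), np.float64(-0.294)), (2
[... 946 characters left out ...]
)), (153, 278, np.float64(0.349), np.float64(0.401))]
top cradle 0.56 4105 [(181, 157, np.float64(0.641), np.float64(0.358)), (194, 154, np.float64(0.649), np.float64(0.326)), (279, 161, np.float64(0.635), np.float64(0.117)), (277, 200, np.float64(0.538), np.float64(0.118)), (186, 195, np.float64(0.547), np.float64(0.339)), (178, 186, np.float64(0.568), np.float64(0.36))]
top pack 0.72 1351 [(440, 218, np.float64(0.502), np.float64(-0.277)), (441, 240, np.float64(0.449), np.float64(-0.278)), (408, 246, np.float64(0.434), np.float64(-0.198)), (384, 245, np.float64(0.435), np.float64(-0.141)), (382, 231, np.float64(0.469), np.float64(-0.136)), (406, 222, np.float64(0.491), np.float64(-0.195))]
```

View pics/crop1.png

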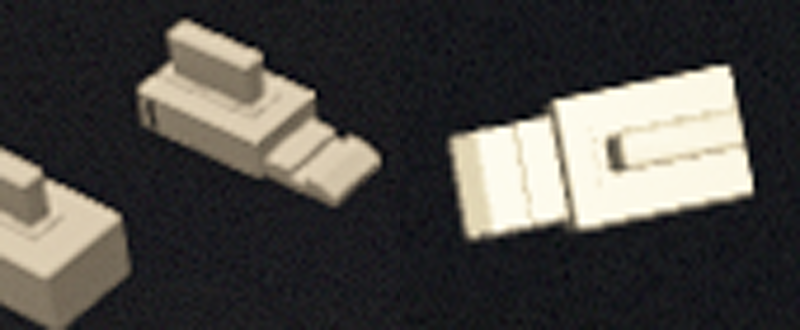

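```bash
cat >> h.py <<'E'
from scipy.optimize import minimize
def box(x0,x1,w,z0,z1): return [(x,y,z) for x in (x0,x1) for y in (-w/2,w/2) for z in (z0,z1)]
PACK=[box(-40,50,56,0,28),box(-30,30,16,28,60),box(50,88,44,0,12),box(87,88,44,0,12)+box(99,100,44,0,6)]
CRADLE=[box(-115,115,100,0,12),box(45,115,76,12,46)]
def render(ci,parts,p):
    m=np.zeros((400*4,640*4),np.uint8); c,s=np.cos(p[2]),np.sin(p[2])
    for b in parts:
        b=np.array(b)/1000; W=np.c_[p[0]+c*b[:,0]-s*b[:,1],p[1]+s*b[:,0]+c*b[:,1],b[:,2]]
        q=np.array([proj(ci,w) for w in W]); cv2.fillConvexPoly(m,cv2.convexHull((q*4+1.5).round().astype(np.int32)),255)
    return cv2.resize(m,(640,400),interpolation=cv2.INTER_AREA)/255.
def fit(views,parts,p0):
    def cost(d):
        p=np.array(p0)+np.array(d)*[.001,.001,.01]
        return sum(np.abs(render(ci,parts,p)-m).sum()/m.sum() for ci,m in views)
    r=minimize(cost,[0,0,0],method='Nelder-Mead',options=dict(initial_simplex=[[0,0,0],[6,0,0],[0,6,0],[0,0,6]],xatol=.05,fatol=1e-4,maxiter=150))
    return np.array(p0)+r.x*[.001,.001,.01], r.fun/len(views)
def best(q,cam,ci,xyz):
    u=proj(ci,xyz)
    L=[r['region'] for r in trace(q,cam)]
    L=[m for m in L if m.any() and np.hypot(*(np.argwhere(m).mean(0)[::-1]-u))<40]
    return L[0].astype(float) if L else None
def go(xyz,yaw):
    "tool shift and turn to put TCP at xyz, pointing down, tool x at world yaw"
    s=arm.get_state(); T=Rm(s['orientation']); x=np.array([np.cos(yaw),np.sin(yaw),0]); 
    if x@T[:,0]<0: x=-x
    y=np.array([0,0,-1.]); G=np.c_[x,y,np.cross(x,y)]
    print('pos',np.round(s['ee_pos'],4),'d',np.round(T.T@(np.array(xyz)-s['ee_pos']),4),'w',np.round(R.from_matrix(T.T@G).as_rotvec(),4))
E
python3 - <<'E'
from h import *
for q,parts,p0 in (('pack',PACK,(.467,-.233,1.73)),('cradle',CRADLE,(.592,.235,1.55))):
    V=[]
    for n in ('scene','top'):
        imaging.camera(n); ci=imaging.camera_info(n); m=best(q,n,ci,[p0[0],p0[1],.015])
        if m is None: print('miss',n,q); continue
        V.append((ci,m)); print(n,q,*fit(V[-1:],parts,p0))
    print('both',q,*fit(V,parts,p0))
go([.467,-.233,.2],.16); print(imaging.camera_info('wrist'), Rm(arm.get_state()['orientation']))
E
```

```text
scene pack [ 0.46707864 -0.23340464  1.71844162] 0.10435239476283546
top pack [ 0.4695158  -0.23350122  1.76023591] 0.0438934194367402
both pack [ 0.46878605 -0.23334922  1.74947171] 0.08215083941696574
scene cradle [0.5902988  0.23387189 1.52302527] 0.026647252960590177
top cradle [0.59223848 0.23090207 1.51697666] 0.027595077488455307
both cradle [0.59083671 0.23247206 1.51611967] 0.03698703159646494
pos [0.2935 0.6079 0.2313] d [-0.6818  0.0313 -0.5218] w [-0.     0.961  0.   ]
{'intrinsics': array([[356.12293212,   0.        , 319.10241498],
       [  0.        , 356.12293212, 202.24038031],
       [  0.        ,   0.        ,   1.        ]]), 'position': array([0.2234514 , 0.64127014, 0.37384241]), 'attitude': array([-0.27750287, -0.17390287,  1.11252704])} [[ 4.34768758e-01 -8.89473025e-06 -9.00542129e-01]
 [ 9.00542129e-01  1.77849654e-05  4.34768758e-01]
 [ 1.21489598e-05 -1.00000000e+00  1.57424267e-05]]
```

servo_tool([
  {"dx": -0.681,"dy": 0.031,"dz": -0.524,"wy": 0.94},
  {"dx": -0.681,"dy": 0.031,"dz": -0.524,"wy": 0.94},
  {"dx": -0.681,"dy": 0.031,"dz": -0.524,"wy": 0.94},
  {"dx": -0.681,"dy": 0.031,"dz": -0.524,"wy": 0.94},
  {"dx": -0.681,"dy": 0.031,"dz": -0.524,"wy": 0.94},
  {"dx": -0.681,"dy": 0.031,"dz": -0.524,"wy": 0.94},
  {"dx": -0.681,"dy": 0.031,"dz": -0.524,"wy": 0.94},
  {"dx": -0.681,"dy": 0.031,"dz": -0.524,"wy": 0.94},
  {"dx": -0.681,"dy": 0.031,"dz": -0.524,"wy": 0.94},
  {"dx": -0.681,"dy": 0.031,"dz": -0.524,"wy": 0.94},
  {"dx": -0.681,"dy": 0.031,"dz": -0.524,"wy": 0.94},
  {"dx": -0.681,"dy": 0.031,"dz": -0.524,"wy": 0.94},
  {"dx": -0.681,"dy": 0.031,"dz": -0.524,"wy": 0.94},
  {"dx": -0.681,"dy": 0.031,"dz": -0.524,"wy": 0.94},
  {"dx": -0.681,"dy": 0.031,"dz": -0.524,"wy": 0.94},
  {"dx": -0.681,"dy": 0.031,"dz": -0.524,"wy": 0.94},
  {"dx": -0.681,"dy": 0.031,"dz": -0.524,"wy": 0.94},
  {"dx": -0.681,"dy": 0.031,"dz": -0.524,"wy": 0.94},
  {"dx": -0.681,"dy": 0.031,"dz": -0.524,"wy": 0.94},
  {"dx": -0.681,"dy": 0.031,"dz": -0.524,"wy": 0.94},
])

```text
validation failed for argument at $.mo...
```

```bash
python3 - <<'E'
from h import *
s=arm.get_state(); print(s['time_s'],s['ee_pos'],s['q'].round(2))
ci=imaging.camera_info('wrist'); im=imaging.camera('wrist')
p0=(.469,-.2335,1.75)
m=best('pack','wrist',ci,[.469,-.2335,.02])
if m is not None:
    p,f=fit([(ci,m)],PACK,p0); print(p,f,m.sum(),im.shape)
else: p=np.array(p0); print('miss')
a=render(ci,PACK,p); o=im.copy()
c,_=cv2.findContours((a>.5).astype(np.uint8),0,2); cv2.drawContours(o,c,-1,(255,0,0),1); save('wrist1.png',o)
go([*p[:2],.031],p[2]-np.pi/2)
E
```

```text
1.7 [0.29348425 0.60787544 0.23130665] [ 1.08  0.12  1.44  0.    1.58 -0.04]
miss
pos [0.2935 0.6079 0.2313] d [-0.6814  0.2003 -0.5239] w [-0.      0.9418 -0.    ]
```

View pics/wrist1.png

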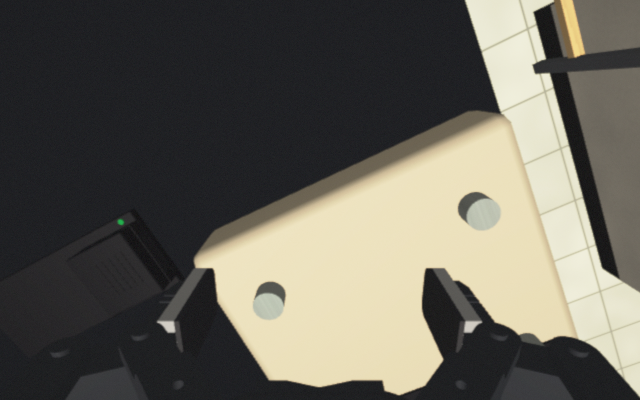

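The move was refused, because each row probably needs all of its fields. The picture shows only the counter scale under the unmoved gripper, with the black cradle's hood at (110,270). I'll retry with full rows.

servo_tool([
  {"wx": 0,"wy": 0.94,"wz": 0,"dx": -0.681,"dy": 0.031,"dz": -0.524,"gripper": 0},
  {"wx": 0,"wy": 0.94,"wz": 0,"dx": -0.681,"dy": 0.031,"dz": -0.524,"gripper": 0},
  {"wx": 0,"wy": 0.94,"wz": 0,"dx": -0.681,"dy": 0.031,"dz": -0.524,"gripper": 0},
  {"wx": 0,"wy": 0.94,"wz": 0,"dx": -0.681,"dy": 0.031,"dz": -0.524,"gripper": 0},
  {"wx": 0,"wy": 0.94,"wz": 0,"dx": -0.681,"dy": 0.031,"dz": -0.524,"gripper": 0},
  {"wx": 0,"wy": 0.94,"wz": 0,"dx": -0.681,"dy": 0.031,"dz": -0.524,"gripper": 0},
  {"wx": 0,"wy": 0.94,"wz": 0,"dx": -0.681,"dy": 0.031,"dz": -0.524,"gripper": 0},
  {"wx": 0,"wy": 0.94,"wz": 0,"dx": -0.681,"dy": 0.031,"dz": -0.524,"gripper": 0},
  {"wx": 0,"wy": 0.94,"wz": 0,"dx": -0.681,"dy": 0.031,"dz": -0.524,"gripper": 0},
  {"wx": 0,"wy": 0.94,"wz": 0,"dx": -0.681,"dy": 0.031,"dz": -0.524,"gripper": 0},
  {"wx": 0,"wy": 0.94,"wz": 0,"dx": -0.681,"dy": 0.031,"dz": -0.524,"gripper": 0},
  {"wx": 0,"wy": 0.94,"wz": 0,"dx": -0.681,"dy": 0.031,"dz": -0.524,"gripper": 0},
  {"wx": 0,"wy": 0.94,"wz": 0,"dx": -0.681,"dy": 0.031,"dz": -0.524,"gripper": 0},
  {"wx": 0,"wy": 0.94,"wz": 0,"dx": -0.681,"dy": 0.031,"dz": -0.524,"gripper": 0},
  {"wx": 0,"wy": 0.94,"wz": 0,"dx": -0.681,"dy": 0.031,"dz": -0.524,"gripper": 0},
  {"wx": 0,"wy": 0.94,"wz": 0,"dx": -0.681,"dy": 0.031,"dz": -0.524,"gripper": 0},
  {"wx": 0,"wy": 0.94,"wz": 0,"dx": -0.681,"dy": 0.031,"dz": -0.524,"gripper": 0},
  {"wx": 0,"wy": 0.94,"wz": 0,"dx": -0.681,"dy": 0.031,"dz": -0.524,"gripper": 0},
  {"wx": 0,"wy": 0.94,"wz": 0,"dx": -0.681,"dy": 0.031,"dz": -0.524,"gripper": 0},
  {"wx": 0,"wy": 0.94,"wz": 0,"dx": -0.681,"dy": 0.031,"dz": -0.524,"gripper": 0},
], grip_force=60)

```text
time_s: 3.8
ee_pos: [0.4692, -0.2326, 0.2003]
orientation: [-1.566, -0.142, 0.142]
wrist_force: [0.3, 0.2, 0.1]
width: 1.001
```

```bash
python3 - <<'E'
from h import *
ci=imaging.camera_info('wrist'); im=imaging.camera('wrist')
p0=(.469,-.2335,1.75)
m=best('pack','wrist',ci,[.469,-.2335,.02])
if m is not None:
    p,f=fit([(ci,m)],PACK,p0); print(p,f,m.sum())
else: p=np.array(p0); print('miss')
a=render(ci,PACK,p); o=im.copy()
c,_=cv2.findContours((a>.5).astype(np.uint8),0,2); cv2.drawContours(o,c,-1,(255,0,0),1); save('wrist2.png',o)
go([*p[:2],.031],p[2]-np.pi/2)
E
```

```text
[ 0.46828306 -0.23189004  1.76591581] 0.022737065437329333 8983.0
pos [ 0.4693 -0.232   0.2006] d [-0.0011  0.1696  0.0004] w [ 0.0002 -0.0129  0.0005]
```

View pics/wrist2.png

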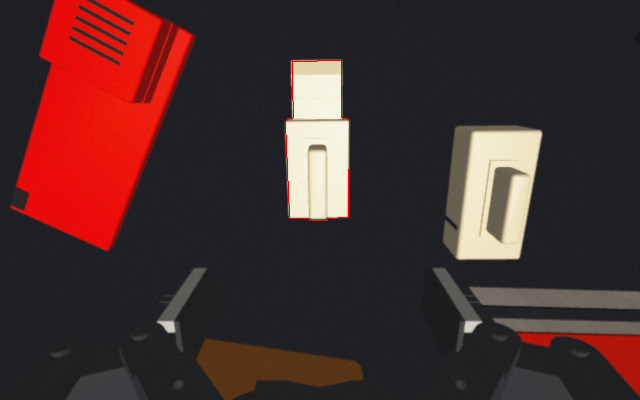

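The wrist view shows the tongue pack at about (318,140), with the fitted outline matching it well. The thick pack is to the right at (495,190). I'll descend and grip.

servo_tool([
  {"wx": 0,"wy": -0.013,"wz": 0,"dx": -0.001,"dy": 0.05,"dz": 0,"gripper": 0},
  {"wx": 0,"wy": -0.013,"wz": 0,"dx": -0.001,"dy": 0.1,"dz": 0,"gripper": 0},
  {"wx": 0,"wy": -0.013,"wz": 0,"dx": -0.001,"dy": 0.14,"dz": 0,"gripper": 0},
  {"wx": 0,"wy": -0.013,"wz": 0,"dx": -0.001,"dy": 0.16,"dz": 0,"gripper": 0},
  {"wx": 0,"wy": -0.013,"wz": 0,"dx": -0.001,"dy": 0.169,"dz": 0,"gripper": 0},
  {"wx": 0,"wy": -0.013,"wz": 0,"dx": -0.001,"dy": 0.169,"dz": 0,"gripper": 0},
  {"wx": 0,"wy": -0.013,"wz": 0,"dx": -0.001,"dy": 0.169,"dz": 0,"gripper": 1},
  {"wx": 0,"wy": -0.013,"wz": 0,"dx": -0.001,"dy": 0.169,"dz": 0,"gripper": 1},
  {"wx": 0,"wy": -0.013,"wz": 0,"dx": -0.001,"dy": 0.169,"dz": 0,"gripper": 1},
  {"wx": 0,"wy": -0.013,"wz": 0,"dx": -0.001,"dy": 0.169,"dz": 0,"gripper": 1},
  {"wx": 0,"wy": -0.013,"wz": 0,"dx": -0.001,"dy": 0.169,"dz": 0,"gripper": 1},
  {"wx": 0,"wy": -0.013,"wz": 0,"dx": -0.001,"dy": 0.169,"dz": 0,"gripper": 1},
  {"wx": 0,"wy": -0.013,"wz": 0,"dx": -0.001,"dy": 0.169,"dz": 0,"gripper": 1},
  {"wx": 0,"wy": -0.013,"wz": 0,"dx": -0.001,"dy": 0.169,"dz": 0,"gripper": 1},
  {"wx": 0,"wy": -0.013,"wz": 0,"dx": -0.001,"dy": 0.169,"dz": 0,"gripper": 1},
], grip_force=60)

```text
time_s: 5.4
ee_pos: [0.4685, -0.2335, 0.0317]
orientation: [-1.566, -0.153, 0.152]
wrist_force: [-1.9, 1.5, 6.5]
width: 0.174
```

servo_tool([
  {"wx": 0,"wy": 0,"wz": 0,"dx": 0,"dy": -0.02,"dz": 0,"gripper": 1},
  {"wx": 0,"wy": 0,"wz": 0,"dx": 0,"dy": -0.06,"dz": 0,"gripper": 1},
  {"wx": 0,"wy": 0,"wz": 0,"dx": 0,"dy": -0.1,"dz": 0,"gripper": 1},
  {"wx": 0,"wy": 0.02,"wz": 0,"dx": 0.01,"dy": -0.118,"dz": 0.019,"gripper": 1},
  {"wx": 0,"wy": 0.05,"wz": 0,"dx": 0.029,"dy": -0.118,"dz": 0.056,"gripper": 1},
  {"wx": 0,"wy": 0.08,"wz": 0,"dx": 0.05,"dy": -0.118,"dz": 0.096,"gripper": 1},
  {"wx": 0,"wy": 0.11,"wz": 0,"dx": 0.071,"dy": -0.118,"dz": 0.136,"gripper": 1},
  {"wx": 0,"wy": 0.14,"wz": 0,"dx": 0.092,"dy": -0.118,"dz": 0.176,"gripper": 1},
  {"wx": 0,"wy": 0.17,"wz": 0,"dx": 0.113,"dy": -0.118,"dz": 0.216,"gripper": 1},
  {"wx": 0,"wy": 0.2,"wz": 0,"dx": 0.134,"dy": -0.118,"dz": 0.256,"gripper": 1},
  {"wx": 0,"wy": 0.23,"wz": 0,"dx": 0.155,"dy": -0.118,"dz": 0.296,"gripper": 1},
  {"wx": 0,"wy": 0.248,"wz": 0,"dx": 0.175,"dy": -0.118,"dz": 0.333,"gripper": 1},
  {"wx": 0,"wy": 0.248,"wz": 0,"dx": 0.189,"dy": -0.118,"dz": 0.36,"gripper": 1},
  {"wx": 0,"wy": 0.248,"wz": 0,"dx": 0.194,"dy": -0.118,"dz": 0.37,"gripper": 1},
  {"wx": 0,"wy": 0.248,"wz": 0,"dx": 0.194,"dy": -0.118,"dz": 0.37,"gripper": 1},
  {"wx": 0,"wy": 0.248,"wz": 0,"dx": 0.194,"dy": -0.118,"dz": 0.37,"gripper": 1},
])

```text
time_s: 7.0
ee_pos: [0.587, 0.1664, 0.1487]
orientation: [-1.571, 0.043, -0.042]
wrist_force: [-0.2, -0.1, -5.1]
width: 0.177
```

```bash
cat > look.py <<'E'
import sys
from h import *
s=arm.get_state(); print(s['time_s'],s['ee_pos'].round(4),s['wrist_force'],s['width'])
ci=imaging.camera_info('wrist'); im=imaging.camera('wrist'); save(sys.argv[1],im)
T=Rm(s['orientation']); print('toolx yaw',np.arctan2(T[1,0],T[0,0]))
for r in trace('cradle','wrist'): print(r['score'],r['region'].sum())
rr=[r for r in trace('cradle','wrist') if r['score']>.4]
if rr:
    m=rr[0]['region']; hull=cv2.convexHull(np.argwhere(m)[:,::-1].astype(np.int32)); ap=cv2.approxPolyDP(hull,3,True)[:,0]
    for z in (.012,.046): print(z,[(*p,*np.round(unproj(ci,p,z)[:2],3).tolist()) for p in ap.tolist()])
c=(0.591,.2325,1.518); o=im.copy()
a=render(ci,CRADLE,c); k,_=cv2.findContours((a>.5).astype(np.uint8),0,2); cv2.drawContours(o,k,-1,(255,0,0),1)
save(sys.argv[1],o)
E
python3 look.py wrist3.png
```

```text
7.0 [0.587  0.1664 0.1487] [-0.16073393 -0.13501066 -5.12969403] 0.17665197625395107
toolx yaw -0.05394888948822364
0.83 3042
0.8 8102
0.012 [(0, 194, 0.326, 0.175), (0, 61, 0.36, 0.275), (41, 188, 0.361, 0.178)]
0.046 [(0, 194, 0.359, 0.183), (0, 61, 0.388, 0.271), (41, 188, 0.389, 0.186)]
```

View pics/wrist3.png

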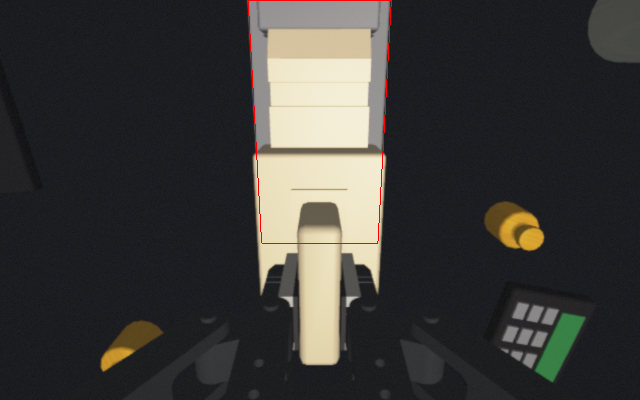

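The view shows the pack held squarely. The tongue spans (268–370, 30–145), is centred on the grey cradle with edges at about x=250 and 390, and points at the hood's mouth in the top centre. Next I'll lower it to just above the bed.

servo_tool([
  {"wx": 0,"wy": 0,"wz": 0,"dx": 0,"dy": 0.03,"dz": 0,"gripper": 1},
  {"wx": 0,"wy": 0,"wz": 0,"dx": 0,"dy": 0.065,"dz": 0,"gripper": 1},
  {"wx": 0,"wy": 0,"wz": 0,"dx": 0,"dy": 0.088,"dz": 0,"gripper": 1},
  {"wx": 0,"wy": 0,"wz": 0,"dx": 0,"dy": 0.098,"dz": 0,"gripper": 1},
  {"wx": 0,"wy": 0,"wz": 0,"dx": 0,"dy": 0.101,"dz": 0,"gripper": 1},
  {"wx": 0,"wy": 0,"wz": 0,"dx": 0,"dy": 0.102,"dz": 0,"gripper": 1},
  {"wx": 0,"wy": 0,"wz": 0,"dx": 0,"dy": 0.103,"dz": 0,"gripper": 1},
  {"wx": 0,"wy": 0,"wz": 0,"dx": 0,"dy": 0.103,"dz": 0,"gripper": 1},
  {"wx": 0,"wy": 0,"wz": 0,"dx": 0,"dy": 0.103,"dz": 0,"gripper": 1},
])

```text
time_s: 8.05
ee_pos: [0.5876, 0.1671, 0.0471]
orientation: [-1.57, 0.042, -0.043]
wrist_force: [-0.5, -0.1, -5.1]
width: 0.176
```

```bash
python3 - <<'E'
from h import *
s=arm.get_state(); print(s['ee_pos'],s['wrist_force'],s['width'])
E
```

```text
[0.58763946 0.16711396 0.04707847] [-0.50969487 -0.13736162 -5.07028046] 0.17618728257506264
```

servo_tool([
  {"wx": 0,"wy": 0,"wz": 0,"dx": 0,"dy": 0.001,"dz": 0,"gripper": 1},
  {"wx": 0,"wy": 0,"wz": 0,"dx": 0,"dy": 0.0015,"dz": 0,"gripper": 1},
  {"wx": 0,"wy": 0,"wz": 0,"dx": 0,"dy": 0.002,"dz": 0,"gripper": 1},
  {"wx": 0,"wy": 0,"wz": 0,"dx": 0,"dy": 0.002,"dz": 0,"gripper": 1},
])

```text
time_s: 8.45
ee_pos: [0.5873, 0.1671, 0.0442]
orientation: [-1.57, 0.042, -0.042]
wrist_force: [-0.4, 0.1, -4.8]
width: 0.173
```

servo_tool([
  {"wx": 0,"wy": 0,"wz": 0,"dx": 0,"dy": 0.0005,"dz": 0,"gripper": 1},
  {"wx": 0,"wy": 0,"wz": 0,"dx": 0,"dy": 0.001,"dz": 0,"gripper": 1},
  {"wx": 0,"wy": 0,"wz": 0,"dx": 0,"dy": 0.001,"dz": 0,"gripper": 1},
])

```text
time_s: 8.75
ee_pos: [0.5876, 0.1671, 0.0438]
orientation: [-1.57, 0.042, -0.043]
wrist_force: [-1.8, -0.6, 1.6]
width: 0.178
```

servo_tool([
  {"wx": 0,"wy": 0,"wz": 0,"dx": 0,"dy": 0,"dz": 0.003,"gripper": 1},
  {"wx": 0,"wy": 0,"wz": 0,"dx": 0,"dy": 0,"dz": 0.006,"gripper": 1},
  {"wx": 0,"wy": 0,"wz": 0,"dx": 0,"dy": 0,"dz": 0.009,"gripper": 1},
  {"wx": 0,"wy": 0,"wz": 0,"dx": 0,"dy": 0,"dz": 0.012,"gripper": 1},
  {"wx": 0,"wy": 0,"wz": 0,"dx": 0,"dy": 0,"dz": 0.015,"gripper": 1},
  {"wx": 0,"wy": 0,"wz": 0,"dx": 0,"dy": 0,"dz": 0.018,"gripper": 1},
])

```text
time_s: 9.35
ee_pos: [0.5886, 0.1853, 0.0437]
orientation: [-1.57, 0.042, -0.043]
wrist_force: [-0.3, -3.6, 5.3]
width: 0.176
```

servo_tool([
  {"wx": 0,"wy": 0,"wz": 0,"dx": 0,"dy": -0.0005,"dz": 0.002,"gripper": 1},
  {"wx": 0,"wy": 0,"wz": 0,"dx": 0,"dy": -0.0005,"dz": 0.004,"gripper": 1},
  {"wx": 0,"wy": 0,"wz": 0,"dx": 0,"dy": -0.0005,"dz": 0.006,"gripper": 1},
  {"wx": 0,"wy": 0,"wz": 0,"dx": 0,"dy": -0.0005,"dz": 0.008,"gripper": 1},
])

```text
time_s: 9.75
ee_pos: [0.5887, 0.193, 0.0438]
orientation: [-1.571, 0.043, -0.042]
wrist_force: [-0.6, -3.6, 2.1]
width: 0.174
```

servo_tool([
  {"wx": 0,"wy": 0,"wz": 0,"dx": 0,"dy": 0,"dz": 0.0015,"gripper": 1},
  {"wx": 0,"wy": 0,"wz": 0,"dx": 0,"dy": 0,"dz": 0.003,"gripper": 1},
  {"wx": 0,"wy": 0,"wz": 0,"dx": 0,"dy": 0,"dz": 0.0045,"gripper": 1},
  {"wx": 0,"wy": 0,"wz": 0,"dx": 0,"dy": 0,"dz": 0.006,"gripper": 1},
  {"wx": 0,"wy": 0,"wz": 0,"dx": 0,"dy": 0,"dz": 0.007,"gripper": 1},
])

```text
time_s: 10.25
ee_pos: [0.5891, 0.2002, 0.0438]
orientation: [-1.57, 0.042, -0.042]
wrist_force: [0.4, -4.0, 2.5]
width: 0.178
```

servo_tool([
  {"wx": 0,"wy": 0,"wz": 0,"dx": 0,"dy": 0,"dz": 0.001,"gripper": 1},
  {"wx": 0,"wy": 0,"wz": 0,"dx": 0,"dy": 0,"dz": 0.002,"gripper": 1},
])

```text
time_s: 10.45
ee_pos: [0.5892, 0.2021, 0.0438]
orientation: [-1.57, 0.042, -0.042]
wrist_force: [-0.1, -2.9, 1.6]
width: 0.169
```

servo_tool([
  {"wx": 0,"wy": 0,"wz": 0,"dx": 0,"dy": 0,"dz": 0.0006,"gripper": 1},
  {"wx": 0,"wy": 0,"wz": 0,"dx": 0,"dy": 0,"dz": 0.0012,"gripper": 1},
])

```text
time_s: 10.65
ee_pos: [0.5893, 0.2032, 0.0438]
orientation: [-1.57, 0.042, -0.042]
wrist_force: [-0.1, -3.4, 2.7]
width: 0.177
```

servo_tool([
  {"wx": 0,"wy": 0,"wz": 0,"dx": 0,"dy": 0,"dz": 0.0006,"gripper": 1},
  {"wx": 0,"wy": 0,"wz": 0,"dx": 0,"dy": 0,"dz": 0.0012,"gripper": 1},
])

```text
time_s: 10.85
ee_pos: [0.5893, 0.2044, 0.0438]
orientation: [-1.57, 0.042, -0.042]
wrist_force: [-0.5, -3.3, 1.9]
width: 0.177
```

servo_tool([
  {"wx": 0,"wy": 0,"wz": 0,"dx": 0,"dy": 0,"dz": 0.0006,"gripper": 1},
  {"wx": 0,"wy": 0,"wz": 0,"dx": 0,"dy": 0,"dz": 0.0012,"gripper": 1},
])

```text
time_s: 11.05
ee_pos: [0.5894, 0.2056, 0.0438]
orientation: [-1.57, 0.042, -0.042]
wrist_force: [0.0, -3.3, 2.3]
width: 0.174
```

servo_tool([
  {"wx": 0,"wy": 0,"wz": 0,"dx": 0,"dy": 0,"dz": 0.0006,"gripper": 1},
  {"wx": 0,"wy": 0,"wz": 0,"dx": 0,"dy": 0,"dz": 0.0012,"gripper": 1},
])

```text
time_s: 11.25
ee_pos: [0.5895, 0.2068, 0.0438]
orientation: [-1.57, 0.042, -0.042]
wrist_force: [-0.6, -2.4, 1.9]
width: 0.174
```

servo_tool([
  {"wx": 0,"wy": 0,"wz": 0,"dx": 0,"dy": 0,"dz": 0.0006,"gripper": 1},
  {"wx": 0,"wy": 0,"wz": 0,"dx": 0,"dy": 0,"dz": 0.0012,"gripper": 1},
])

```text
time_s: 11.45
ee_pos: [0.5895, 0.208, 0.0438]
orientation: [-1.57, 0.042, -0.042]
wrist_force: [0.1, -1.7, 1.6]
width: 0.179
```

servo_tool([
  {"wx": 0,"wy": 0,"wz": 0,"dx": 0,"dy": 0,"dz": 0.0005,"gripper": 1},
  {"wx": 0,"wy": 0,"wz": 0,"dx": 0,"dy": 0,"dz": 0.001,"gripper": 1},
])

```text
time_s: 11.65
ee_pos: [0.5896, 0.209, 0.0437]
orientation: [-1.57, 0.042, -0.042]
wrist_force: [-0.4, -2.1, 2.0]
width: 0.17
```

servo_tool([
  {"wx": 0,"wy": 0,"wz": 0,"dx": 0,"dy": 0,"dz": 0.0005,"gripper": 1},
  {"wx": 0,"wy": 0,"wz": 0,"dx": 0,"dy": 0,"dz": 0.001,"gripper": 1},
])

```text
time_s: 11.85
ee_pos: [0.5897, 0.21, 0.0438]
orientation: [-1.57, 0.042, -0.042]
wrist_force: [-0.4, -2.3, 1.3]
width: 0.176
```

servo_tool([
  {"wx": 0,"wy": 0,"wz": 0,"dx": 0,"dy": 0,"dz": 0.0005,"gripper": 1},
  {"wx": 0,"wy": 0,"wz": 0,"dx": 0,"dy": 0,"dz": 0.001,"gripper": 1},
])

```text
time_s: 12.05
ee_pos: [0.5897, 0.211, 0.0438]
orientation: [-1.57, 0.042, -0.042]
wrist_force: [-1.0, -2.8, 1.2]
width: 0.174
```

servo_tool([
  {"wx": 0,"wy": 0,"wz": 0,"dx": 0,"dy": 0,"dz": 0.0005,"gripper": 1},
  {"wx": 0,"wy": 0,"wz": 0,"dx": 0,"dy": 0,"dz": 0.001,"gripper": 1},
])

```text
time_s: 12.25
ee_pos: [0.5898, 0.2121, 0.0438]
orientation: [-1.57, 0.042, -0.042]
wrist_force: [0.6, -2.7, 0.8]
width: 0.179
```

servo_tool([
  {"wx": 0,"wy": 0,"wz": 0,"dx": 0,"dy": 0,"dz": 0.0005,"gripper": 1},
  {"wx": 0,"wy": 0,"wz": 0,"dx": 0,"dy": 0,"dz": 0.001,"gripper": 1},
])

```text
time_s: 12.45
ee_pos: [0.5898, 0.2131, 0.0438]
orientation: [-1.57, 0.042, -0.042]
wrist_force: [-0.1, -1.9, 0.1]
width: 0.177
```

servo_tool([
  {"wx": 0,"wy": 0,"wz": 0,"dx": 0,"dy": 0,"dz": 0.0005,"gripper": 1},
  {"wx": 0,"wy": 0,"wz": 0,"dx": 0,"dy": 0,"dz": 0.001,"gripper": 1},
])

```text
time_s: 12.65
ee_pos: [0.5899, 0.2135, 0.0438]
orientation: [-1.571, 0.042, -0.042]
wrist_force: [-0.2, -9.4, 3.3]
width: 0.174
```

servo_tool([
  {"wx": 0,"wy": 0,"wz": 0,"dx": 0,"dy": 0,"dz": 0.0002,"gripper": 1},
  {"wx": 0,"wy": 0,"wz": 0,"dx": 0,"dy": 0,"dz": 0.0002,"gripper": 1},
])

```text
time_s: 12.85
ee_pos: [0.5899, 0.2135, 0.0438]
orientation: [-1.572, 0.043, -0.042]
wrist_force: [-1.3, -7.7, 3.0]
width: 0.178
```

servo_tool([
  {"wx": 0,"wy": 0,"wz": 0,"dx": 0,"dy": 0,"dz": 0.0003,"gripper": 1},
  {"wx": 0,"wy": 0,"wz": 0,"dx": 0,"dy": 0,"dz": 0.0003,"gripper": 1},
])

```text
time_s: 13.05
ee_pos: [0.5899, 0.2135, 0.0438]
orientation: [-1.572, 0.043, -0.042]
wrist_force: [-0.7, -10.5, 2.6]
width: 0.177
```

Firm stop at 10.5 N with no further travel, so the pack is home. I'll release it and rise straight up.

servo_tool([
  {"wx": 0,"wy": 0,"wz": 0,"dx": 0,"dy": 0,"dz": -0.0004,"gripper": 1},
  {"wx": 0,"wy": 0,"wz": 0,"dx": 0,"dy": 0,"dz": -0.0004,"gripper": 0.5},
  {"wx": 0,"wy": 0,"wz": 0,"dx": 0,"dy": 0,"dz": -0.0004,"gripper": 0.2},
  {"wx": 0,"wy": 0,"wz": 0,"dx": 0,"dy": 0,"dz": -0.0004,"gripper": 0},
  {"wx": 0,"wy": 0,"wz": 0,"dx": 0,"dy": 0,"dz": -0.0004,"gripper": 0},
  {"wx": 0,"wy": 0,"wz": 0,"dx": 0,"dy": 0,"dz": -0.0004,"gripper": 0},
  {"wx": 0,"wy": 0,"wz": 0,"dx": 0,"dy": 0,"dz": -0.0004,"gripper": 0},
  {"wx": 0,"wy": 0,"wz": 0,"dx": 0,"dy": 0,"dz": -0.0004,"gripper": 0},
  {"wx": 0,"wy": 0,"wz": 0,"dx": 0,"dy": -0.02,"dz": 0,"gripper": 0},
  {"wx": 0,"wy": 0,"wz": 0,"dx": 0,"dy": -0.06,"dz": 0,"gripper": 0},
  {"wx": 0,"wy": 0,"wz": 0,"dx": 0,"dy": -0.1,"dz": 0,"gripper": 0},
  {"wx": 0,"wy": 0,"wz": 0,"dx": 0,"dy": -0.14,"dz": -0.02,"gripper": 0},
  {"wx": 0,"wy": 0,"wz": 0,"dx": 0,"dy": -0.16,"dz": -0.05,"gripper": 0},
  {"wx": 0,"wy": 0,"wz": 0,"dx": 0,"dy": -0.17,"dz": -0.06,"gripper": 0},
  {"wx": 0,"wy": 0,"wz": 0,"dx": 0,"dy": -0.17,"dz": -0.06,"gripper": 0},
  {"wx": 0,"wy": 0,"wz": 0,"dx": 0,"dy": -0.17,"dz": -0.06,"gripper": 0},
])

```text
time_s: 14.65
ee_pos: [0.5865, 0.1549, 0.2126]
orientation: [-1.57, 0.044, -0.042]
wrist_force: [-0.6, -0.2, -0.8]
width: 0.997
```

```bash
cat > chk.py <<'E'
import sys
from h import *
s=arm.get_state(); print(s['time_s'],s['ee_pos'].round(4),s['wrist_force'],s['width'])
ci=imaging.camera_info('wrist'); im=imaging.camera('wrist')
c=(0.591,.2325,1.518); o=im.copy()
VIS=PACK[:2]+[box(50,64,44,0,12)]
for col,parts,p in (((255,0,0),CRADLE,c),((0,0,255),PACK[:2],(.5895,.2145,1.518))):
    k,_=cv2.findContours((render(ci,parts,p)>.5).astype(np.uint8),0,2); cv2.drawContours(o,k,-1,col,1)
m=best('pack','wrist',ci,[.59,.215,.03])
if m is not None:
    def sh(parts): return [(np.array(b)+[0,0,12]).tolist() for b in parts]
    print('pack',*fit([(ci,m)],sh(VIS),(.5895,.2145,1.518)))
save(sys.argv[1],o)
E
python3 chk.py wrist4.png
```

```text
14.65 [0.5865 0.1549 0.2126] [-0.57198951 -0.21879536 -0.78049661] 0.996638600286363
pack [0.59075844 0.2146457  1.52454375] 0.03975062897362597
```

View pics/wrist4.png

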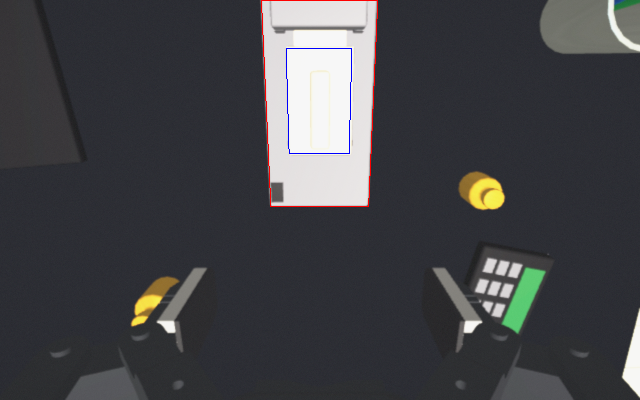

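The final view shows the pack body (blue outline, 287–351 by 48–153) square on the grey bed. The tongue is under the hood and the fingers are open and clear. The fitted pose puts the nose about 37 mm in, which agrees with where I felt the stop.

```bash
python3 -c "
from station import ticket; print(ticket.sign_off())"
```

```text
the job is handed in; nothing more can be done
None
```

The tongued pack is in the grey cradle, pushed home against the hidden stop and released. The job is handed in, at about 15 s on the robot's clock.

- **Slide:** I gripped the pack by its fin, set it flat on the bed and slid it under the hood. It resisted with about 2–4 N, easing to about 2 N just before a firm stop. The force there read 8–10.5 N, and two more small pushes moved it no further.
- **Last check:** After letting go, a wrist-camera fit put the pack square on the bed with its nose about 37 mm inside the hood. That is within the 29–47 mm range for the stop and agrees with the arm's reading to about 1 mm. The gripper was open and touching nothing.
- **Catch:** I could not see it. That it snapped in is judged from the firm stop and the drop in force just before it, and I did not tug the pack to test it.
- **Other things:** I planned the arm's path clear of the thick pack, weights and calculator. I did not measure their positions again at the end.
- **Hiccup:** The first move call was refused because its rows left out some fields, and nothing moved.

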